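# Find and release the locked valve key

### The arm

A 6-joint arm with a two-finger parallel gripper is mounted at the origin on the work surface. World frame = base frame: x ahead of the robot, y to its left, z up, the work surface at z = 0. Lengths are in m, angles in rad, forces in N, time in s.
With the tool pointing down it reaches from about 0.425 to 0.95 m from the base axis. Payload 3.5 kg.
Tool frame: the origin (TCP) lies on the centre line of the jaws, within the pads' length; the fingertips stand 17 mm ahead of it and the grasp point (between the pads) lies 2 mm behind it; z points along the fingers, y is the line along which they close (so a half turn about z gives the same grasp; the last joint's range is limited). The gripper opens to 85 mm and grips with 20 to 120 N. Pads are 22 mm wide; open, the fingers measure 114 mm over their backs; the gripper's body (76 mm by 85 mm) begins 54 mm behind the grasp point. The pads swing forward as they close: fully open they stand 13 mm farther back than shut.
Start: joints at [0.964, 0.286, 1.577, -0, 1.279, -0.15], TCP at [0.298, 0.606, 0.248] pointing down, gripper open.
Joint ranges: [-2.77, 2.77], [-0.9, 2.22], [0.21, 2.48], [-1.53, 4.67], [0.24, 2.81], [-2.84, 2.84]. Speed limits (rad/s): [2.79, 2.79, 3.14, 3.14, 3.14, 3.14].

### API

Orientations are given as a unit quaternion [x, y, z, w].
In Python, from plant import ctrl gives the robot as it stands. The module is installed in compiled form; this text tells all that it offers.
- The arm moves only by the tool drive_tool, never from a script. Its argument "moves" is a list of rows, each a list of 3 entries, a list of its own where there are three numbers: the turn, a rotation vector about the tool's x, y, z in rad, then the shift along the tool's x, y, z in m, then the finger opening in m, from 0 to 0.0854. A call has 1 to 5 rows; each row shifts and turns the commanded pose from where the row before left it, along the tool's axes as they then stand; what a row does not reach is not made up. A row lasts 1/8 s, in which the tool goes at most 62.5 mm and 10.7 degrees, less where a joint would pass 70% of its speed; a pose out of reach is approached as far as the arm can. A call with a gripper value outside its range is refused whole. The fingers move at their own pace and stop on an object; "grip_force" is the grip in N (left out, the last holds). Time passes only in rows, so rows that do not move let the fingers close. It gives the time, the measured TCP pose, the force, the opening and the grip force at its end, in the units of the state.
- ctrl.get_state(): the state, without advancing time (a new reading comes with each control period).
- ctrl.read_camera(name): name is "side" or "top"; returns a dict with "image" (384x512x3 uint8, red, green, blue), "fx", "fy", "cx", "cy" (pixels), "R" (3x3) and "t" (3): a world point X has camera coordinates R X + t. Camera axes: x right, y down, z forward; pixel columns grow to the right and rows downward; lengths in m; the calibration is good to about 2 mm. A picture is of the moment at which its call begins. There is no depth.
- ctrl.sign_off(): hands the job in; it is judged then, once.
The state is a dict: "time": time; "qpos": joint angles; "dq": joint speeds; "joint_efforts": joint torques, N m; "eef_pos": TCP position; "tcp_rot": TCP orientation; "contact_force": force on the tool from outside, world axes, zero at the start; "wrist_torque": the same for the moment, N m; "opening": opening from 0.0 (shut) to 1.0 (fully open); "finger_force": force on a finger pad.
Only numpy, scipy, OpenCV 4.12 (cv2) and the standard library are available. Lean on these libraries where they do the work, as an engineer would, in place of code of your own. Each camera call takes 0.05 s, during which the arm holds its last target. There are 200 camera calls.

### The job

Before the perfusion valve controller is switched on, all four of its push-push valve keys must be up, but one has been left locked down a few millimetres and the lamps are dead. With the fingertips tap every key lightly, one after another along the row from the robot's left to its right, to feel which one sits low; the taps must neither lock a key that is up nor release the low one. Then push the locked key firmly to its stop and let it spring up, so that all four are up; pick nothing up and leave everything else on the panel and table where it stands.

Things in the scene. Friction and masses are not known exactly. Their poses are not given: they have to be found in the camera images.
- controller: flat, heavy valve controller case that does not move, 170 (x) x 270 (y) mm, level top panel 66 mm above the table. Origin under its centre, on the table; x points to its rear edge (away from the robot at yaw 0), y to the left along the key row, z up. Key centres at x -35 mm and y +66, +22, -22, -66 mm, left to right. Else nothing on the panel rises over 30 mm
- unit_a: push-key unit A: black bezel (31 mm square, 3 mm tall) with a cream key cap (23.5 mm square) in it. It sits in any of the four places of the row, changing from run to run. Origin on the top panel at the key's centre, axes as the controller's. Cap top 14 mm above this origin when the key is up, 10 mm when locked
- key_a (a joint): how far key A is pushed in, m: 0 up, 0.004 locked, 0.0075 at its stop. Does not yield below 4 N; 5.6 N holds it at 4 mm, 7 N at the stop, plus 2 N when pushed at 20 mm/s. Pushed past 6.4 mm and let go, an up key locks at 4 mm and a locked key comes fully up (in 0.2 s); pushed under 5.8 mm it comes back as it was. Noisy: better felt than read
- unit_b: push-key unit B: black bezel (31 mm square, 3 mm tall) with a cream key cap (23.5 mm square) in it. It sits in any of the four places of the row, changing from run to run. Origin on the top panel at the key's centre, axes as the controller's. Cap top 14 mm above this origin when the key is up, 10 mm when locked
- key_b (a joint): how far key B is pushed in, m: 0 up, 0.004 locked, 0.0075 at its stop. Does not yield below 4 N; 5.6 N holds it at 4 mm, 7 N at the stop, plus 2 N when pushed at 20 mm/s. Pushed past 6.4 mm and let go, an up key locks at 4 mm and a locked key comes fully up (in 0.2 s); pushed under 5.8 mm it comes back as it was. Noisy: better felt than read
- unit_c: push-key unit C: black bezel (31 mm square, 3 mm tall) with a cream key cap (23.5 mm square) in it. It sits in any of the four places of the row, changing from run to run. Origin on the top panel at the key's centre, axes as the controller's. Cap top 14 mm above this origin when the key is up, 10 mm when locked
- key_c (a joint): how far key C is pushed in, m: 0 up, 0.004 locked, 0.0075 at its stop. Does not yield below 4 N; 5.6 N holds it at 4 mm, 7 N at the stop, plus 2 N when pushed at 20 mm/s. Pushed past 6.4 mm and let go, an up key locks at 4 mm and a locked key comes fully up (in 0.2 s); pushed under 5.8 mm it comes back as it was. Noisy: better felt than read
- unit_d: push-key unit D: black bezel (31 mm square, 3 mm tall) with a cream key cap (23.5 mm square) in it. It sits in any of the four places of the row, changing from run to run. Origin on the top panel at the key's centre, axes as the controller's. Cap top 14 mm above this origin when the key is up, 10 mm when locked
- key_d (a joint): how far key D is pushed in, m: 0 up, 0.004 locked, 0.0075 at its stop. Does not yield below 4 N; 5.6 N holds it at 4 mm, 7 N at the stop, plus 2 N when pushed at 20 mm/s. Pushed past 6.4 mm and let go, an up key locks at 4 mm and a locked key comes fully up (in 0.2 s); pushed under 5.8 mm it comes back as it was. Noisy: better felt than read
- vial: small amber glass vial standing on the controller's top panel behind the keys, 21 mm across, 28 mm tall, loose, not part of the job. Origin at the centre of its underside
- terminator: small steel coaxial terminator standing on the top panel beside the right end of the key row, 17 mm across, 26 mm tall, loose, not part of the job. Origin at the centre of its underside
- tip_rack: blue pipette-tip rack on the table to the left of the controller, 86 x 122 x 53 mm tall, loose, not part of the job. Origin at the centre of its underside
- buffer_jar: clear jar with white cap on the table to the right of the controller, 48 mm across, 75 mm tall, loose, not part of the job. Origin at the centre of its underside
- mouse: black computer mouse on the table to the right, 105 x 60 x 32 mm tall, loose, not part of the job. Origin at the centre of its underside
- beaker: glass beaker on the table behind the controller, 66 mm across, 85 mm tall, loose, not part of the job. Origin at the centre of its underside
- marker: white marker pen with black cap lying on the table on the robot's side of the controller, 130 mm long, 13 mm thick, loose, not part of the job. Origin at the centre of its underside

How it is judged:
By the outcome, as a careful person would: the job done as asked, in the order asked, and still so for the second after the job is handed in, with the robot touching nothing.
It also fails if it takes over 48 s, if anything falls off the work surface, if the arm or the gripper's body presses on something with over 40 N, if the wrist force passes 120 N, or if a joint passes its speed limit or range.

## Working session

There is one attempt and no reset: what is moved stays moved. The work goes in short steps, Python scripts to look and compute and a tool call to move; the robot and the scene stay as the last step left them, time stands still between calls to the robot, and variables do not carry over. Pictures are saved under pics/ and viewed, at most 10 in all, crops included, and the job is handed in when it is done.

Besides the shell and the picture viewer there is one more tool, called after "Call:" as name(argument=value, ...), one argument or row to a line, values as JSON. drive_tool: Moves the arm, as the interface text tells. Its arguments: {"type":"object","properties":{"moves":{"type":"array","items":{"type":"array"}},"grip_force":{"type":"number"}},"required":["moves"]}

```bash
mkdir -p pics; python3 - <<'E'
from plant import ctrl
import cv2,numpy as np
s=ctrl.get_state()
for k,v in s.items(): print(k,np.round(v,4))
for n in("top","side"):
    c=ctrl.read_camera(n); cv2.imwrite(f"pics/{n}0.png",c["image"][:,:,::-1])
    print(n,c["fx"],c["fy"],c["cx"],c["cy"],np.round(c["R"],4).tolist(),np.round(c["t"],4))
E
```

```text
time 0.0
qpos [ 0.964   0.2872  1.5782  0.      1.2786 -0.15  ]
dq [ 0.0008  0.0007 -0.0022  0.0015  0.0017  0.0006]
joint_efforts [-1.00000e-04 -4.05988e+01 -2.92625e+01 -2.00000e-04  5.90000e-03
  0.00000e+00]
eef_pos [0.2973 0.6053 0.2469]
tcp_rot [ 2.264e-01  9.740e-01 -1.100e-03 -4.000e-04]
contact_force [ 0.2325  0.1737 -0.1942]
wrist_torque [-0.0632  0.0577  0.0019]
finger_force 0.0
opening 0.9983
top 355.2656737200837 355.2656737200837 257.2519708295888 193.05440319034412 [[0.009, -0.9998, 0.0185], [-0.9944, -0.0109, -0.1047], [0.1049, -0.0175, -0.9943]] [0.0221 0.5707 0.7293]
side 390.71609691343536 390.71609691343536 254.2205860127332 194.70330060435356 [[-0.9728, -0.2315, -0.0005], [-0.1755, 0.7388, -0.6506], [0.151, -0.6329, -0.7594]] [0.5701 0.1043 1.0172]
```

View pics/top0.png

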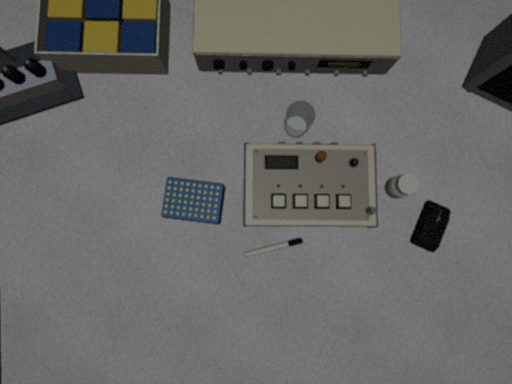

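View pics/side0.png

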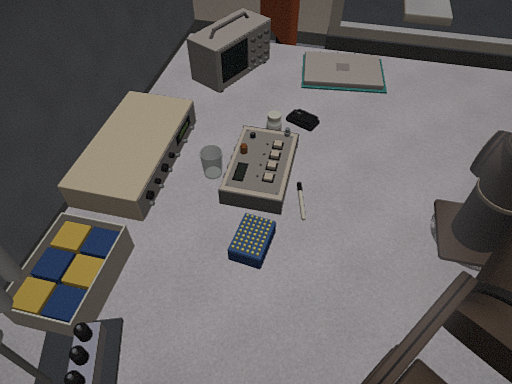

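The top view shows the keys at about (279,201), (301,201), (322,201) and (344,201), the vial at (321,156) and the terminator at (371,210). The way from the arm's start to the row is clear, with only the tip rack on the left. I'll measure the caps next.

```bash
cat > h.py <<'E'
import numpy as np
def ray(c,uv,z):
    R=np.array(c["R"]);t=np.array(c["t"])
    d=R.T@np.array([(uv[0]-c["cx"])/c["fx"],(uv[1]-c["cy"])/c["fy"],1]);o=-R.T@t
    return o+d*(z-o[2])/d[2]
E
python3 - <<'E'
from plant import ctrl
import cv2,numpy as np
from h import ray
from scipy.spatial.transform import Rotation as Ro
c=ctrl.read_camera("top");im=c["image"]
g=im.min(2)
def caps(g,x0,y0,x1,y1,th):
    n,l,s,ce=cv2.connectedComponentsWithStats((g[y0:y1,x0:x1]>th).astype(np.uint8))
    return [(ce[i]+[x0,y0],s[i]) for i in range(1,n) if s[i,4]>40]
sub=g[185:215,268:358]
th=(np.percentile(sub,97)+np.median(sub))/2
P=[]
for ce,s in caps(g,268,188,358,214,th):
    p=ray(c,ce,.0795);P.append(p);print(np.round(ce,1),s,np.round(p,4))
s=ctrl.get_state();print(np.round(s["eef_pos"],4),np.round(Ro.from_quat(s["tcp_rot"]).as_matrix(),4).tolist())
c2=ctrl.read_camera("side");im2=c2["image"]
# side check: project P
for p in P:
    q=np.array(c2["R"])@p+c2["t"];print(np.round([c2["fx"]*q[0]/q[2]+c2["cx"],c2["fy"]*q[1]/q[2]+c2["cy"]],1))
cv2.imwrite("pics/side_z.png",cv2.resize(im2[120:215,215:315,::-1],None,fx=6,fy=6,interpolation=cv2.INTER_CUBIC))
E
```

```text
[278.5 200.5] [ 6  8 10 10 99] [ 0.5508 -0.0137  0.0795]
[300.5 200.5] [ 28   8  10  10 100] [ 0.5512 -0.0578  0.0795]
[322.4 200.6] [50  8 10 10 98] [ 0.5515 -0.1017  0.0795]
[343.9 200.9] [72  8  9 10 83] [ 0.5513 -0.1448  0.0795]
[0.2974 0.6054 0.2472] [[-0.8975, 0.4411, -0.0011], [0.4411, 0.8975, -0.0015], [0.0003, -0.0019, -1.0]]
[268.2 174.5]
[271.4 163.2]
[274.4 152.5]
[277.4 142.5]
```

View pics/side_z.png

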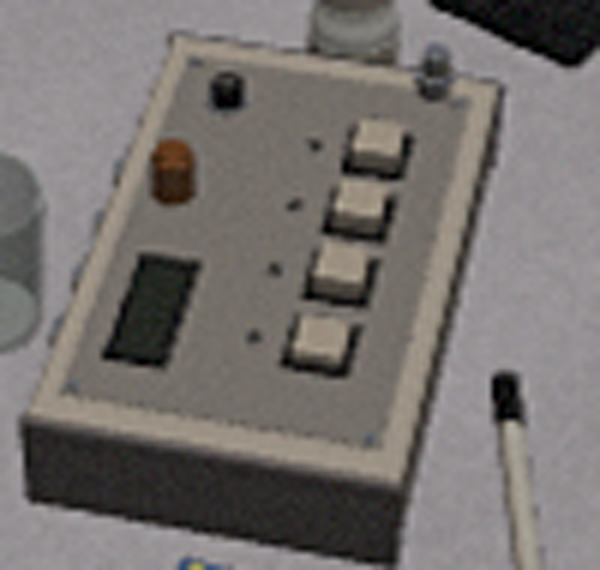

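Call:
drive_tool(
  moves=[
    [[0, 0, -0.153], [0, 0, 0], 0],
    [[0, 0, -0.153], [0, 0, 0], 0],
    [[0, 0, -0.151], [0, 0, 0], 0],
    [[0, 0, 0], [-0.015, -0.04, 0], 0],
    [[0, 0, 0], [-0.023, -0.056, 0], 0],
  ],
  grip_force=30,
)

```text
time: 0.82
eef_pos: [0.3355, 0.5094, 0.2479]
tcp_rot: [-0.001, 1.0, -0.0, -0.0]
contact_force: [0.2, -0.7, 0.3]
opening: 0.002
finger_force: 0.0
```

Call:
drive_tool(
  moves=[
    [[0, 0, 0], [-0.023, -0.056, 0], 0],
    [[0, 0, 0], [-0.023, -0.056, 0], 0],
    [[0, 0, 0], [-0.023, -0.056, 0], 0],
    [[0, 0, 0], [-0.023, -0.056, 0], 0],
    [[0, 0, 0], [-0.023, -0.056, 0], 0],
  ],
)

```text
time: 1.45
eef_pos: [0.4511, 0.228, 0.2484]
tcp_rot: [-0.0, 1.0, 0.0, 0.0]
contact_force: [0.5, 0.7, 0.0]
opening: 0.001
finger_force: 0.0
```

Call:
drive_tool(
  moves=[
    [[0, 0, 0], [-0.023, -0.056, 0], 0],
    [[0, 0, 0], [-0.023, -0.056, 0], 0],
    [[0, 0, 0], [-0.023, -0.056, 0.02], 0],
    [[0, 0, 0], [-0.023, -0.056, 0.03], 0],
    [[0, 0, 0], [0, 0, 0], 0],
  ],
)

```text
time: 2.08
eef_pos: [0.54, 0.0081, 0.1981]
tcp_rot: [0.003, 1.0, 0.0, -0.003]
contact_force: [-0.6, 0.9, -0.4]
opening: 0.002
finger_force: 0.0
```

Call:
drive_tool(
  moves=[
    [[0, 0, 0], [-0.009, -0.02, 0.03], 0],
    [[0, 0, 0], [0, 0, 0.035], 0],
    [[0, 0, 0], [0, 0, 0.02], 0],
    [[0, 0, 0], [0, 0, 0], 0],
    [[0, 0, 0], [0, 0, 0], 0],
  ],
)

```text
time: 2.7
eef_pos: [0.5504, -0.0083, 0.1174]
tcp_rot: [-0.001, 1.0, -0.0, 0.001]
contact_force: [0.8, 0.4, 0.6]
opening: 0.0
finger_force: 0.0
```

```bash
python3 - <<'E'
from plant import ctrl
import cv2,numpy as np
for i in range(4):
    s=ctrl.get_state();print(np.round(s["eef_pos"],4),np.round(s["contact_force"],2),np.round(s["tcp_rot"],4)); c=ctrl.read_camera("side")
cv2.imwrite("pics/side_1.png",cv2.resize(c["image"][90:215,215:315,::-1],None,fx=4.5,fy=4.5,interpolation=cv2.INTER_CUBIC))
E
```

```text
[ 0.5504 -0.0083  0.1174] [0.82 0.43 0.55] [-6.0e-04  1.0e+00 -1.0e-04  1.1e-03]
[ 0.5506 -0.0085  0.1177] [-0.06 -0.36  0.24] [-5.0e-04  1.0e+00 -2.0e-04  1.4e-03]
[ 0.5507 -0.0086  0.1178] [ 0.65 -0.39 -0.29] [-4.0e-04  1.0e+00 -3.0e-04  1.6e-03]
[ 0.5506 -0.0087  0.1176] [-0.21  0.66 -0.51] [-3.0e-04  1.0e+00 -3.0e-04  1.4e-03]
```

View pics/side_1.png

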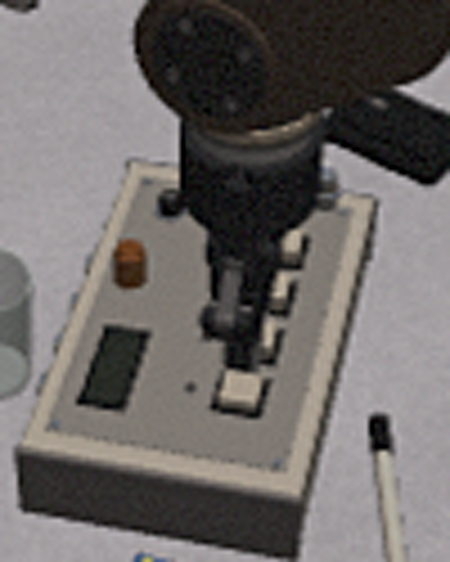

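The side view shows the closed tips at (240,365), just above the leftmost cap at (240,390). The tips still need to go about 5 mm to the right, then down in small steps.

Call:
drive_tool(
  moves=[
    [[0, 0, 0], [0, -0.0055, 0.012], 0],
    [[0, 0, 0], [0, 0, 0.002], 0],
    [[0, 0, 0], [0, 0, 0.002], 0],
    [[0, 0, 0], [0, 0, 0], 0],
    [[0, 0, 0], [0, 0, 0], 0],
  ],
)

```text
time: 3.52
eef_pos: [0.5498, -0.0144, 0.1001]
tcp_rot: [-0.0, 1.0, -0.0, 0.0]
contact_force: [0.0, 0.7, -0.0]
opening: 0.004
finger_force: 0.0
```

Call:
drive_tool(
  moves=[
    [[0, 0, 0], [0, 0, 0.001], 0],
    [[0, 0, 0], [0, 0, 0], 0],
  ],
)

```text
time: 3.78
eef_pos: [0.5496, -0.0143, 0.099]
tcp_rot: [-0.0, 1.0, -0.0, -0.0]
contact_force: [-0.3, -0.2, 0.1]
opening: 0.005
finger_force: 0.0
```

Call:
drive_tool(
  moves=[
    [[0, 0, 0], [0, 0, 0.001], 0],
    [[0, 0, 0], [0, 0, 0], 0],
  ],
)

```text
time: 4.03
eef_pos: [0.5496, -0.0143, 0.0979]
tcp_rot: [-0.0, 1.0, 0.0, -0.0]
contact_force: [-0.3, 0.4, -0.7]
opening: -0.001
finger_force: 0.0
```

Call:
drive_tool(
  moves=[
    [[0, 0, 0], [0, 0, 0.001], 0],
    [[0, 0, 0], [0, 0, 0], 0],
  ],
)

```text
time: 4.28
eef_pos: [0.5495, -0.0144, 0.0968]
tcp_rot: [-0.0, 1.0, 0.0, -0.0]
contact_force: [0.3, 0.5, 0.8]
opening: -0.002
finger_force: 0.0
```

Call:
drive_tool(
  moves=[
    [[0, 0, 0], [0, 0, 0.001], 0],
    [[0, 0, 0], [0, 0, 0], 0],
  ],
)

```text
time: 4.53
eef_pos: [0.5496, -0.0143, 0.0958]
tcp_rot: [-0.0, 1.0, 0.0, -0.0]
contact_force: [-1.1, -0.1, 0.4]
opening: -0.002
finger_force: 0.0
```

Call:
drive_tool(
  moves=[
    [[0, 0, 0], [0, 0, 0.001], 0],
    [[0, 0, 0], [0, 0, 0], 0],
  ],
)

```text
time: 4.78
eef_pos: [0.5495, -0.0143, 0.0948]
tcp_rot: [-0.0, 1.0, 0.0, -0.0]
contact_force: [-0.4, 0.2, -0.1]
opening: 0.001
finger_force: 0.0
```

Call:
drive_tool(
  moves=[
    [[0, 0, 0], [0, 0, 0.001], 0],
    [[0, 0, 0], [0, 0, 0], 0],
  ],
)

```text
time: 5.03
eef_pos: [0.5496, -0.0143, 0.0939]
tcp_rot: [-0.0, 1.0, 0.0, -0.0]
contact_force: [-0.8, -0.4, -0.1]
opening: -0.0
finger_force: 0.0
```

Call:
drive_tool(
  moves=[
    [[0, 0, 0], [0, 0, 0.001], 0],
    [[0, 0, 0], [0, 0, 0], 0],
  ],
)

```text
time: 5.28
eef_pos: [0.5497, -0.0144, 0.0931]
tcp_rot: [-0.0, 1.0, -0.0, 0.0]
contact_force: [-0.3, 0.3, 1.2]
opening: 0.001
finger_force: 0.5
```

Call:
drive_tool(
  moves=[
    [[0, 0, 0], [0, 0, 0.0007], 0],
    [[0, 0, 0], [0, 0, 0], 0],
  ],
)

```text
time: 5.52
eef_pos: [0.5498, -0.0144, 0.0929]
tcp_rot: [-0.0, 1.0, -0.0, -0.0]
contact_force: [-2.8, 0.2, 5.1]
opening: -0.002
finger_force: 2.5
```

Call:
drive_tool(
  moves=[
    [[0, 0, 0], [0, 0, -0.012], 0],
    [[0, 0, 0], [-0.001, -0.044, 0], 0],
    [[0, 0, 0], [0, 0, 0], 0],
    [[0, 0, 0], [0, 0, 0.005], 0],
    [[0, 0, 0], [0, 0, 0], 0],
  ],
)

```text
time: 6.15
eef_pos: [0.55, -0.0575, 0.0984]
tcp_rot: [-0.0, 1.0, 0.0, -0.001]
contact_force: [-0.1, 0.3, 0.3]
opening: 0.001
finger_force: 0.0
```

Call:
drive_tool(
  moves=[
    [[0, 0, 0], [0, 0, 0.001], 0],
    [[0, 0, 0], [0, 0, 0], 0],
  ],
)

```text
time: 6.4
eef_pos: [0.5506, -0.0579, 0.0981]
tcp_rot: [-0.0, 1.0, 0.0, -0.0]
contact_force: [0.6, -0.2, 0.6]
opening: 0.001
finger_force: 0.0
```

Call:
drive_tool(
  moves=[
    [[0, 0, 0], [0, 0, 0.001], 0],
    [[0, 0, 0], [0, 0, 0], 0],
  ],
)

```text
time: 6.65
eef_pos: [0.5506, -0.0583, 0.0972]
tcp_rot: [-0.0, 1.0, 0.0, -0.0]
contact_force: [-0.1, 0.5, 1.0]
opening: 0.005
finger_force: 0.0
```

Call:
drive_tool(
  moves=[
    [[0, 0, 0], [0, 0, 0.0007], 0],
    [[0, 0, 0], [0, 0, 0], 0],
  ],
)

```text
time: 6.9
eef_pos: [0.5507, -0.0583, 0.0971]
tcp_rot: [-0.0, 1.0, 0.0, -0.0]
contact_force: [-1.5, 0.9, 3.5]
opening: -0.002
finger_force: 1.8
```

Call:
drive_tool(
  moves=[
    [[0, 0, 0], [0, 0, 0.0007], 0],
    [[0, 0, 0], [0, 0, 0], 0],
  ],
)

```text
time: 7.15
eef_pos: [0.5507, -0.0583, 0.0961]
tcp_rot: [-0.0, 1.0, 0.0, 0.0]
contact_force: [-2.5, 0.8, 4.2]
opening: 0.002
finger_force: 2.0
```

Call:
drive_tool(
  moves=[
    [[0, 0, 0], [0, 0, -0.011], 0],
    [[0, 0, 0], [-0.0005, -0.0435, 0], 0],
    [[0, 0, 0], [0, 0, 0], 0],
    [[0, 0, 0], [0, 0, 0.008], 0],
    [[0, 0, 0], [0, 0, 0], 0],
  ],
)

```text
time: 7.78
eef_pos: [0.5502, -0.1009, 0.0975]
tcp_rot: [-0.0, 1.0, 0.001, -0.001]
contact_force: [0.6, 0.5, 0.2]
opening: -0.0
finger_force: 0.0
```

Call:
drive_tool(
  moves=[
    [[0, 0, 0], [0, 0, 0.001], 0],
    [[0, 0, 0], [0, 0, 0], 0],
  ],
)

```text
time: 8.02
eef_pos: [0.5512, -0.1014, 0.0978]
tcp_rot: [-0.0, 1.0, 0.0, -0.0]
contact_force: [0.6, -0.6, -0.9]
opening: 0.001
finger_force: 0.0
```

Call:
drive_tool(
  moves=[
    [[0, 0, 0], [0, 0, 0.001], 0],
    [[0, 0, 0], [0, 0, 0], 0],
  ],
)

```text
time: 8.28
eef_pos: [0.5514, -0.1018, 0.0971]
tcp_rot: [-0.0, 1.0, -0.0, 0.0]
contact_force: [-0.8, 0.1, 1.2]
opening: -0.004
finger_force: 0.2
```

Call:
drive_tool(
  moves=[
    [[0, 0, 0], [0, 0, 0.0007], 0],
    [[0, 0, 0], [0, 0, 0], 0],
  ],
)

```text
time: 8.52
eef_pos: [0.5514, -0.1018, 0.0967]
tcp_rot: [-0.0, 1.0, 0.0, 0.0]
contact_force: [-1.4, 1.2, 3.8]
opening: 0.003
finger_force: 1.9
```

Call:
drive_tool(
  moves=[
    [[0, 0, 0], [0, 0, 0.0005], 0],
    [[0, 0, 0], [0, 0, 0], 0],
  ],
)

```text
time: 8.78
eef_pos: [0.5514, -0.1018, 0.0959]
tcp_rot: [-0.0, 1.0, -0.0, 0.0]
contact_force: [-0.8, 1.1, 3.8]
opening: -0.001
finger_force: 2.0
```

Call:
drive_tool(
  moves=[
    [[0, 0, 0], [0, 0, -0.011], 0],
    [[0, 0, 0], [0, -0.0435, 0], 0],
    [[0, 0, 0], [0, 0, 0], 0],
    [[0, 0, 0], [0, 0, 0.008], 0],
    [[0, 0, 0], [0, 0, 0], 0],
  ],
)

```text
time: 9.4
eef_pos: [0.5504, -0.1445, 0.0975]
tcp_rot: [-0.0, 1.0, 0.0, -0.001]
contact_force: [-0.0, -0.1, -0.1]
opening: -0.001
finger_force: 0.0
```

Call:
drive_tool(
  moves=[
    [[0, 0, 0], [0, 0, 0.001], 0],
    [[0, 0, 0], [0, 0, 0], 0],
  ],
)

```text
time: 9.65
eef_pos: [0.5511, -0.1448, 0.0975]
tcp_rot: [-0.0, 1.0, 0.0, -0.0]
contact_force: [0.4, -0.3, -0.2]
opening: 0.003
finger_force: 0.0
```

Call:
drive_tool(
  moves=[
    [[0, 0, 0], [0, 0, 0.001], 0],
    [[0, 0, 0], [0, 0, 0], 0],
  ],
)

```text
time: 9.9
eef_pos: [0.5513, -0.1452, 0.0971]
tcp_rot: [-0.0, 1.0, 0.0, 0.0]
contact_force: [-0.5, 1.5, 3.0]
opening: -0.005
finger_force: 1.3
```

Call:
drive_tool(
  moves=[
    [[0, 0, 0], [0, 0, 0.0007], 0],
    [[0, 0, 0], [0, 0, 0], 0],
  ],
)

```text
time: 10.15
eef_pos: [0.5513, -0.1452, 0.0963]
tcp_rot: [-0.0, 1.0, 0.0, 0.0]
contact_force: [-0.6, 2.0, 3.2]
opening: -0.002
finger_force: 1.9
```

The second to fourth caps were all met at TCP height about 0.097 m, the first only at 0.093 m. So the leftmost key is the locked one, and I'm going back to it.

Call:
drive_tool(
  moves=[
    [[0, 0, 0], [0, 0, -0.02], 0],
    [[0, 0, 0], [0.0005, 0.044, 0], 0],
    [[0, 0, 0], [0.0005, 0.044, 0], 0],
    [[0, 0, 0], [0, 0.043, 0], 0],
    [[0, 0, 0], [0, 0, 0], 0],
  ],
)

```text
time: 10.78
eef_pos: [0.5502, -0.0123, 0.1168]
tcp_rot: [-0.002, 1.0, -0.0, 0.001]
contact_force: [-0.5, -0.5, -0.7]
opening: -0.001
finger_force: 0.0
```

Call:
drive_tool(
  moves=[
    [[0, 0, 0], [0, 0, 0.015], 0],
    [[0, 0, 0], [0, 0, 0.005], 0],
    [[0, 0, 0], [0, 0, 0.002], 0],
    [[0, 0, 0], [0, 0, 0], 0],
  ],
)

```text
time: 11.28
eef_pos: [0.5502, -0.015, 0.0938]
tcp_rot: [0.0, 1.0, 0.0, -0.0]
contact_force: [-0.4, 0.4, 0.0]
opening: -0.002
finger_force: 0.0
```

Now the firm push, in small steps to the stop.

Call:
drive_tool(
  moves=[
    [[0, 0, 0], [0, 0, 0.0015], 0],
    [[0, 0, 0], [0, 0, 0.0015], 0],
    [[0, 0, 0], [0, 0, 0.0015], 0],
    [[0, 0, 0], [0, 0, 0.001], 0],
    [[0, 0, 0], [0, 0, 0], 0],
  ],
)

```text
time: 11.9
eef_pos: [0.5506, -0.0148, 0.0899]
tcp_rot: [-0.0, 1.0, -0.001, 0.0]
contact_force: [-2.4, -1.3, 5.9]
opening: 0.003
finger_force: 3.2
```

Call:
drive_tool(
  moves=[
    [[0, 0, 0], [0, 0, 0.001], 0],
    [[0, 0, 0], [0, 0, 0.0005], 0],
    [[0, 0, 0], [0, 0, 0], 0],
  ],
)

```text
time: 12.28
eef_pos: [0.5507, -0.0148, 0.0895]
tcp_rot: [-0.0, 1.0, -0.001, -0.0]
contact_force: [-6.0, -0.4, 11.4]
opening: 0.003
finger_force: 5.9
```

Call:
drive_tool(
  moves=[
    [[0, 0, 0], [0, 0, -0.015], 0],
    [[0, 0, 0], [0, 0, -0.015], 0],
    [[0, 0, 0], [0, 0, 0], 0],
    [[0, 0, 0], [0, 0, 0], 0],
    [[0, 0, 0], [0, 0, 0], 0],
  ],
)

```text
time: 12.9
eef_pos: [0.5497, -0.0142, 0.1163]
tcp_rot: [-0.0, 1.0, 0.0, -0.001]
contact_force: [-0.1, 0.1, -0.8]
opening: 0.004
finger_force: 0.0
```

Call:
drive_tool(
  moves=[
    [[0, 0, 0], [0, 0, 0.015], 0],
    [[0, 0, 0], [0, 0, 0.004], 0],
    [[0, 0, 0], [0, 0, 0.001], 0],
    [[0, 0, 0], [0, 0, 0], 0],
    [[0, 0, 0], [0, 0, 0], 0],
  ],
)

```text
time: 13.52
eef_pos: [0.5506, -0.0144, 0.0971]
tcp_rot: [-0.0, 1.0, -0.0, 0.001]
contact_force: [-0.4, -0.0, 0.5]
opening: -0.0
finger_force: 0.6
```

Call:
drive_tool(
  moves=[
    [[0, 0, 0], [0, 0, 0.0007], 0],
    [[0, 0, 0], [0, 0, 0], 0],
  ],
)

```text
time: 13.78
eef_pos: [0.5505, -0.0144, 0.0968]
tcp_rot: [-0.0, 1.0, -0.0, 0.001]
contact_force: [-0.9, 0.3, 4.0]
opening: 0.003
finger_force: 1.8
```

The first key now meets the tips at 0.097 m, so it is up. I'll raise the arm and check the panel.

Call:
drive_tool(
  moves=[
    [[0, 0, 0], [0, 0, -0.03], 0],
    [[0, 0, 0], [0, 0, -0.05], 0],
    [[0, 0, 0], [0, 0.05, -0.03], 0],
    [[0, 0, 0], [0, 0.055, 0], 0],
    [[0, 0, 0], [0, 0, 0], 0],
  ],
)

```text
time: 14.4
eef_pos: [0.5499, 0.0935, 0.2064]
tcp_rot: [-0.002, 1.0, 0.0, 0.001]
contact_force: [-0.5, -0.4, 0.8]
opening: 0.001
finger_force: 0.0
```

Call:
drive_tool(
  moves=[
    [[0, 0, 0], [0, 0.055, 0], 0],
    [[0, 0, 0], [0, 0.055, 0], 0],
    [[0, 0, 0], [0, 0.05, 0], 0],
    [[0, 0, 0], [0, 0, 0], 0],
    [[0, 0, 0], [0, 0, 0], 0],
  ],
)

```text
time: 15.02
eef_pos: [0.5501, 0.2496, 0.2053]
tcp_rot: [0.0, 1.0, -0.001, -0.001]
contact_force: [0.0, 0.0, -0.2]
opening: -0.002
finger_force: 0.0
```

```bash
python3 - <<'E'
from plant import ctrl
import cv2
c=ctrl.read_camera("side")
cv2.imwrite("pics/side_2.png",cv2.resize(c["image"][100:270,200:330,::-1],None,fx=3.5,fy=3.5,interpolation=cv2.INTER_CUBIC))
E
```

```text
(no output)
```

View pics/side_2.png

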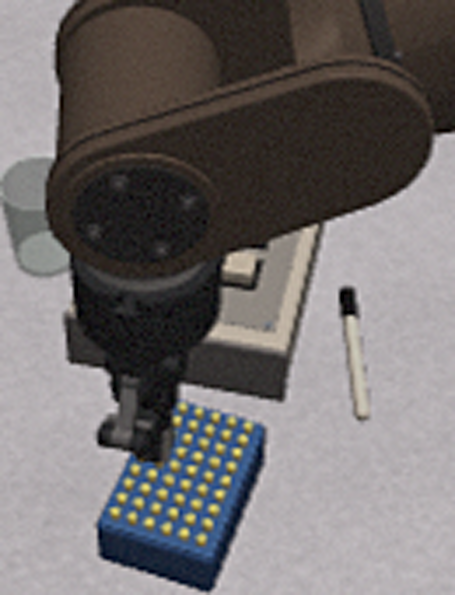

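The arm hides most of the panel here, but the tips are well clear above the rack, and the leftmost cap at (240,265) stands proud. Touch has already shown all four keys up, so I'm handing in.

```bash
python3 -c "
from plant import ctrl
print(ctrl.sign_off())"
```

```text
the job is handed in; nothing more can be done
None
```

I tapped the four keys from left to right and found the leftmost one locked; I pushed it to its stop, it sprang up, and by touch all four keys are now up (job handed in at about 15 s).

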